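# Lock a toy car body into the sloped work cradle

## Task

Load the notched toy car body into the work cradle: pull the cradle's black slide knob fully out, set the body down squarely along the middle of the narrow sloped rail (do not drop it), right side up, with its nose uphill and its square tail close to the stop at the low end, then push the knob fully home so that the bolt passes through the body's cockpit notch. Leave the body locked there, and leave the other things on the bench where they are.

Things in the scene. Friction and masses are not known exactly. Their poses are not given: they have to be found in the camera images.
- cradle: Work cradle fixed to the bench: plywood base 150 (x) x 190 (y) x 18 mm; origin at the centre of its underside, z up, knob on its -x side. It carries the sloped rail (rest) and, on the knob side, a wooden bolt tower 28 x 28 mm, top 124 mm above the bench, centre at x -19, y +27. The slide bolt runs through the tower along x, axis at y +27.4, z 109.7 mm.
- rest: Narrow sloped wooden rail, 24 mm wide (x), y from -81 to +71, 14 mm thick. Origin on its upper surface, 75 mm above the bench: the middle of the car's underside belongs here. Axes are the cradle's turned 14 degrees about x: +y uphill, z square to the surface. Stop at the low end: 40 mm wide, 14 mm high, inner face at y -73. When home the 12 mm bolt crosses over it at y +35, z +27 mm.
- bolt (a joint): Travel of slide bolt and knob in m: 0 fully home (bolt tip 15 mm beyond the rail's centre line), 0.045 fully out (tip 30 mm short of it). Grows as the knob is pulled along the cradle's -x. Detents hold it at both ends: about 5 N to leave either; past half way it snaps on by itself. Starts home.
- knob (a point): Centre of the black knob's round waist, 30 mm in diameter and 30 mm long, along the cradle's x; at its outer end (x -15 to -23 mm from here) a flange of 40 mm diameter. It sits on a 12 mm steel rod, 14 mm clear of the tower when home, with 90 mm of air below it.
- car: Loose toy racing-car body of plain light wood, 140 long (y) x 44 wide (x) x 32 mm high (z), about 0.14 kg, lying right side up on the mat. Origin at the centre of its underside; +y points to its nose. Square tail; narrower round nose 30 mm wide; flat sides from y -70 to +55 mm. The only piece of wood with a cross notch (cockpit).
- cockpit (a point): Middle of the floor of the car body's cockpit notch, which runs right across its top: 24 mm wide along y, 14 mm deep, centred 35 mm from the body's middle towards the nose, floor 18 mm above its underside.
- mat: Black rubber mat fixed on the bench, 340 (x) x 240 (y) x 3 mm; origin at the centre of its underside.
- blank: Bystander: plain uncut wooden block without notch, 44 x 140 (y) x 32 mm, on the mat beyond the car body; origin at the centre of its underside. Leave alone.
- sander: Bystander: cork sanding block 40 x 105 (y) x 28 mm, on the mat on the robot's side of the car body; origin under its centre. Leave alone.
- glue: Bystander: glue bottle, 60 mm diameter, 170 mm tall, standing behind the cradle; origin under its centre. Leave alone.
- cup: Bystander: aluminium cup, 72 mm diameter, 95 mm tall, standing behind the cradle; origin under its centre. Leave alone.
- jar: Bystander: clear jar, 64 mm diameter, 120 mm tall, standing between mat and cradle; origin under its centre. Leave alone.
- hammer: Bystander: hammer, 260 mm long, lying at the left; origin under its middle. Leave alone.
- driver: Bystander: screwdriver, 200 mm long, lying at the right; origin under its middle. Leave alone.
Not all that is in view belongs to the job. What is shaped like the car but blue is not meant. What is shaped like the cradle but purple is not meant.

How it is judged:
On the way, in this order (a step that is already met when the one before it is completed fails the run):
1. the knob is pulled fully out (within 5 mm of its end) while the car body is still off the cradle (value of joint bolt above 0.04 m and horizontal distance between car and rest above 0.05 m), for 0.2 s.
2. the car body lies on the rail as described, with the knob still out (value of joint bolt above 0.035 m and x of car in the frame of rest between -0.01 and 0.01 m and y of car in the frame of rest between -0.01 and 0.01 m and z of car in the frame of rest between -0.005 and 0.006 m and angle between the z axis of car and the z axis of rest, either way round below 0.09 rad and angle between the y axis of car and the y axis of rest, either way round below 0.15 rad and y of cockpit in the frame of rest above 0.02 m), for 0.2 s.
At the end, for the whole second after the job is handed in: Knob home (bolt within 4 mm of 0) and the released car body at rest on the rail, nose uphill, bolt through its notch: the middle of its underside within 10 mm of the rest's origin along and across the rail and 6 mm in height, flat within 5 degrees, in line within 8 degrees (value of joint bolt below 0.004 m and x of car in the frame of rest between -0.01 and 0.01 m and y of car in the frame of rest between -0.01 and 0.01 m and z of car in the frame of rest between -0.005 and 0.006 m and angle between the z axis of car and the z axis of rest, either way round below 0.09 rad and angle between the y axis of car and the y axis of rest, either way round below 0.15 rad and y of cockpit in the frame of rest above 0.02 m and linear speed of car below 0.01 m/s and contact force between the fingers and car below 0.1 N); the robot touches nothing.
It fails at once if another loose thing (block, sanding block, bottle, cup, jar, hammer, screwdriver) is moved by more than 30 mm (distance of any of blank, sander, glue, cup, jar, hammer, driver from where it was at the start of the episode above 0.03 m).
It fails at once if the car body is dropped onto the cradle (falls free faster than 0.5 m/s within 100 mm of its seat) (contact force between the fingers and car below 0.05 N and linear speed of car above 0.5 m/s and distance between car and rest below 0.1 m).
It also fails if it takes over 64 s, if anything falls off the work surface, if the arm or the gripper's body presses on something with over 40 N, if the wrist force passes 120 N, or if a joint passes its speed limit or range.

## Robot

A 6-joint arm with a two-finger parallel gripper is mounted at the origin on the work surface. World frame = base frame: x ahead of the robot, y to its left, z up, the work surface at z = 0. Lengths are in m, angles in rad, forces in N, time in s.
With the tool pointing down it reaches from about 0.325 to 0.9 m from the base axis. Payload 6.1 kg.
Tool frame: the origin (TCP) lies between the finger pads; the fingertips stand 14 mm ahead of it and the grasp point (between the pads) lies 5 mm behind it; z points along the fingers, y is the line along which they close (so a half turn about z gives the same grasp; the last joint's range is limited). The gripper opens to 85 mm and grips with 20 to 120 N. Pads are 22 mm wide; open, the fingers measure 114 mm over their backs; the gripper's body (76 mm by 85 mm) begins 54 mm behind the grasp point. The pads swing forward as they close: fully open they stand 13 mm farther back than shut.
Start: joints at [0.994, 0.22, 1.526, -0, 1.395, -0.126], TCP at [0.272, 0.563, 0.245] pointing down, gripper open.
Joint ranges: [-2.98, 2.98], [-0.91, 2.08], [0.09, 2.57], [-1.24, 4.39], [0.2, 2.65], [-2.68, 2.68]. Speed limits (rad/s): [2.57, 2.57, 3.01, 3.14, 3.14, 3.14].

## Interface

Orientations are given as [roll, pitch, yaw] about the fixed x, y, z axes, in that order (R = Rz(yaw) Ry(pitch) Rx(roll)).
In Python, from cell import telemetry, viewer, close_job gives the robot as it stands.
- The arm moves only by the tool move_arm, never from a script. Its argument "motion" is a list of rows, each a list of 7 numbers: the shift along the world's x, y, z in m, then the turn, a rotation vector about the world's x, y, z in degrees, then the gripper's target within -1 to 1 (shut at 1, half-way at 0, fully open at -1). In form: [[x, y, z, wx, wy, wz, jaw], ...]. A call has 1 to 20 rows; each row shifts and turns the commanded pose from where the row before left it; what a row does not reach is not made up. A row lasts 1/10 s, in which the tool goes at most 50 mm and 8.59 degrees, less where a joint would pass 70% of its speed; a pose out of reach is approached as far as the arm can. A call is refused whole if a number of a shift passes 0.05 or a number of a turn 8.59, either way. A call with a gripper value outside its range is refused whole. The fingers move at their own pace and stop on an object; "newtons" is the grip in N (left out, the last holds). Time passes only in rows, so rows that do not move let the fingers close. It gives the time, the measured TCP pose, the force, the opening and the grip force at its end, in the units of the state.
- telemetry.sense(): the state, without advancing time (a new reading comes with each control period).
- viewer.get_image(name): name is "scene" or "top"; returns a dict with "img" (480x640x3 uint8, blue, green, red), "range_z" (480x640 float32, m along the optical axis (not along the pixel's ray), 0 where there is no reading), "K" (3x3 intrinsics, pixels), "k1" (the pictures are not rectified: a ray, as slopes to the right and down, at radius r is drawn at 1 + k1 r^2 times it, then the intrinsics apply), "view" (4x4, takes a point from world to camera coordinates). Camera axes: x right, y down, z forward; pixel columns grow to the right and rows downward; lengths in m; the calibration is good to about 2 mm. A picture is of the moment at which its call begins.
- close_job(): hands the job in; it is judged then, once.
The state is a dict: "clock": time; "joint_positions": joint angles; "dq": joint speeds; "tau": joint torques, N m; "position": TCP position; "tool_rot": TCP orientation; "ft_force": force on the tool from outside, world axes, zero at the start; "ft_torque": the same for the moment, N m; "grip_width": finger opening in m; "grip_force": force on a finger pad.
Only numpy, scipy, OpenCV 4.12 (cv2) and the standard library are available. Lean on these libraries where they do the work, as an engineer would, in place of code of your own. Each camera call takes 0.05 s, during which the arm holds its last target. There are 200 camera calls.

## Working session

There is one attempt and no reset: what is moved stays moved. The work goes in short steps, Python scripts to look and compute and a tool call to move; the robot and the scene stay as the last step left them, time stands still between calls to the robot, and variables do not carry over. Pictures are saved under pics/ and viewed, at most 10 in all, crops included, and the job is handed in when it is done.

Besides the shell and the picture viewer there is one more tool, called after "Request:" as name(argument=value, ...) on one line, values as JSON. move_arm: Moves the arm, as the interface text tells. Its arguments: {"type":"object","properties":{"motion":{"type":"array"},"newtons":{"type":"number"}},"required":["motion"]}

```bash
mkdir -p pics; ls; cat > h.py <<'E'
import numpy as np,cv2
from cell import telemetry,viewer
def grab(n):
    d=viewer.get_image(n); np.savez('last_'+n,**{k:np.array(v) for k,v in d.items()}); return d
def load(n): return dict(np.load('last_'+n+'.npz'))
def p3(d,u,v,z=None):
    K=d['K'];k=float(d['k1'])
    # iterate undistort
    a=np.array([(u-K[0,2])/K[0,0],(v-K[1,2])/K[1,1]]);s=a.copy()
    for _ in range(30): s=a/(1+k*(s@s))
    T=np.linalg.inv(d['view']);r=T[:3,:3]@np.array([s[0],s[1],1]);o=T[:3,3]
    if z is None:
        t=d['range_z'][int(round(v)),int(round(u))]
    else: t=(z-o[2])/r[2]
    return o+r*t
def px(d,P):
    c=d['view']@np.append(P,1);s=c[:2]/c[2];s=s*(1+float(d['k1'])*(s@s))
    return d['K'][:2,:2]@s+d['K'][:2,2]
E
python3 - <<'E'
from h import *
for n in ('scene','top'):
    d=grab(n); cv2.imwrite(f'pics/{n}0.png',d['img'])
    print(n,np.linalg.inv(d['view']).round(3).tolist(),d['k1'],d['K'].tolist())
print(telemetry.sense())
E
```

```text
pics
scene [[0.845, 0.309, -0.435, 1.076], [0.534, -0.496, 0.684, -0.884], [-0.004, -0.811, -0.585, 0.866], [0.0, 0.0, 0.0, 1.0]] 0.02204449797440993 [[527.2946886855973, 0.0, 318.2817232418484], [0.0, 527.2946886855973, 238.8821992645022], [0.0, 0.0, 1.0]]
top [[0.017, -0.991, 0.13, 0.358], [-1.0, -0.02, -0.021, 0.012], [0.024, -0.13, -0.991, 1.336], [0.0, 0.0, 0.0, 1.0]] -0.03588848195770246 [[497.53156422068486, 0.0, 320.5692052755238], [0.0, 497.53156422068486, 247.439935859446], [0.0, 0.0, 1.0]]
{'clock': 0.1, 'joint_positions': array([ 9.93906520e-01,  2.21139728e-01,  1.52753669e+00, -7.13865348e-06,
        1.39471694e+00, -1.26056754e-01]), 'dq': array([ 0.00129055, -0.00314391, -0.00317834, -0.00013524,  0.00178079,
       -0.00019784]), 'tau': array([ 5.35350628e-04, -4.98244107e+01, -3.90544724e+01, -1.28897000e-04,
        5.67961251e-03, -5.50466484e-05]), 'position': array([0.27200489, 0.56210326, 0.24429213]), 'tool_rot': array([-3.13980535e+00, -2.19419855e-04,  2.69076066e+00]), 'ft_force': array([-0.75658516,  0.58117689, -0.14524274]), 'ft_torque': array([-0.01786653,  0.0115586 ,  0.00307029]), 'grip_force': 0.0, 'grip_width': 0.08537144478293218}
```

View pics/scene0.png

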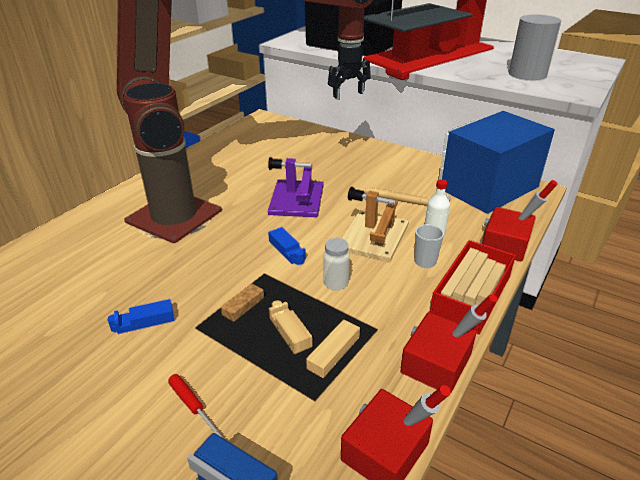

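View pics/top0.png

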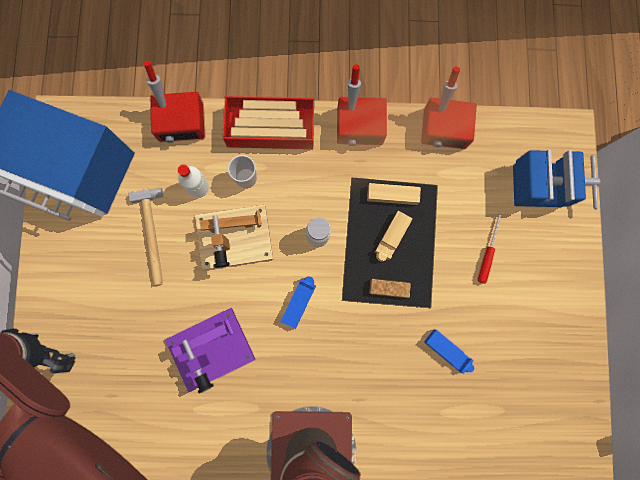

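Scene: the wooden car with its notch is at top (394,236). Lookalikes are the blue cars at (297,303) and (449,351), and the plain blank at (394,193). The wooden cradle is at (233,237) with its knob at (221,258); the purple one at (209,350) is not meant. I choose the unpainted ones and check with one close crop.

```bash
python3 - <<'E'
from h import *
t=load('top');s=load('scene')
a=cv2.resize(t['img'][195:285,185:285],None,fx=4,fy=4,interpolation=cv2.INTER_CUBIC)[:300]
a=cv2.resize(t['img'][200:275,188:288],(400,300),interpolation=cv2.INTER_CUBIC)
b=cv2.resize(t['img'][200:275,345:445],(400,300),interpolation=cv2.INTER_CUBIC)
c=cv2.resize(s['img'][175:265,335:455],(400,300),interpolation=cv2.INTER_CUBIC)
e=cv2.resize(s['img'][285:375,240:360],(400,300),interpolation=cv2.INTER_CUBIC)
cv2.imwrite('pics/comp.png',np.vstack([np.hstack([a,b]),np.hstack([c,e])]))
E
```

```text
(no output)
```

View pics/comp.png

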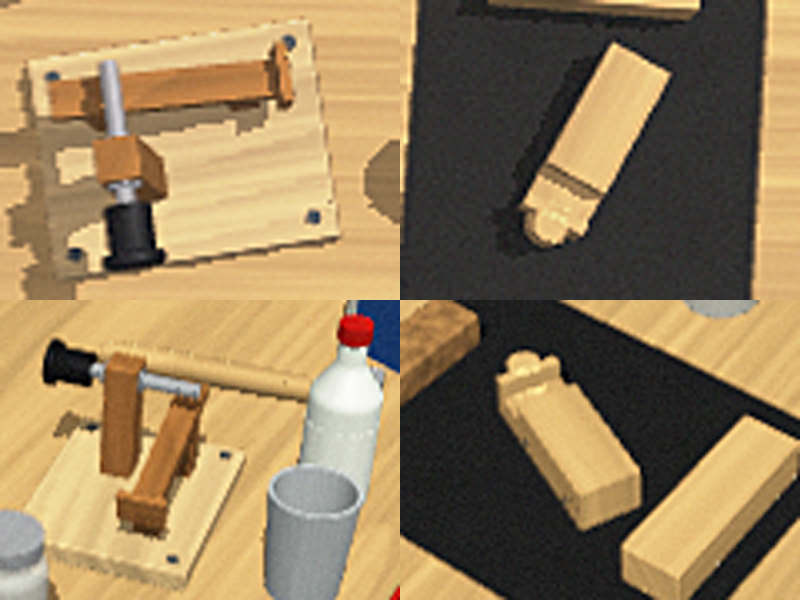

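The close crop confirms it: the notched plain car has its nose at lower left and tail at upper right. The wooden cradle's knob faces the robot, and its stop is at the right (low) end.

```bash
python3 - <<'E'
from h import *
def cloud(d,u0,u1,v0,v1):
    vv,uu=np.mgrid[v0:v1,u0:u1];K=d['K'];k=float(d['k1'])
    pts=np.stack([uu.ravel(),vv.ravel()],1).astype(float)[:,None]
    a=(pts[:,0]-K[:2,2])/[K[0,0],K[1,1]];s=a.copy()
    for _ in range(20): s=a/(1+k*(s**2).sum(1,keepdims=True))
    z=d['range_z'][v0:v1,u0:u1].ravel()
    c=np.c_[s*z[:,None],z];T=np.linalg.inv(d['view']);P=c@T[:3,:3].T+T[:3,3]
    return P[z>0]
for n,d,car,cr in (('top',load('top'),(365,420,205,268),(185,280,195,280)),('scene',load('scene'),(262,318,292,358),(335,415,195,262))):
    P=cloud(d,*car);Q=P[(P[:,2]>.027)&(P[:,2]<.045)]
    r=cv2.minAreaRect(Q[:,:2].astype(np.float32));print(n,'car',len(Q),r,np.median(Q[:,2]))
    print(cv2.boxPoints(r).round(4).tolist())
    P=cloud(d,*cr);Q=P[(P[:,2]>.013)&(P[:,2]<.023)]
    r=cv2.minAreaRect(Q[:,:2].astype(np.float32));print(n,'cradle',len(Q),r,np.median(Q[:,2]));print(cv2.boxPoints(r).round(4).tolist())
    P=P[P[:,2]>.1];print('hi',len(P),P[:,2].max(),P.mean(0))
t=load('top')
for q in [(195.5,215.5),(263.75,205),(272.5,259.5)]: print(p3(t,*q,z=.018).round(4))
for q in [(398.25,210.5),(412.5,218.75),(375.75,251.75),(391.75,258.75)]: print(p3(t,*q,z=.035).round(4))
for n,q in (('stopTR',(263,217)),): print(n,p3(t,*q).round(4))
for q in [(321,232),(318,225)]: print('jar',p3(t,*q).round(4))
E
```

```text
top car 673 ((0.561872124671936, -0.20717743039131165), (0.04418161138892174, 0.14048483967781067), 61.50199890136719) 0.034253329920692854
[[0.4896000027656555, -0.1931000053882599], [0.613099992275238, -0.26010000705718994], [0.6341000199317932, -0.22130000591278076], [0.510699987411499, -0.1542000025510788]]
top cradle 2575 ((0.5827853083610535, 0.22374974191188812), (0.2064300924539566, 0.1919165700674057), 10.336759567260742) 0.01736593524894081
[[0.46399998664855957, 0.2996000051498413], [0.4984999895095825, 0.11079999804496765], [0.7014999985694885, 0.14790000021457672], [0.6671000123023987, 0.3366999924182892]]
hi 492 0.1317028745542126 [0.51684135 0.23782847 0.11932592]
scene car 921 ((0.5898464918136597, -0.21985392272472382), (0.04615166038274765, 0.19628673791885376), 61.17758560180664) 0.03567869534082124
[[0.4927000105381012, -0.19280000030994415], [0.6646999716758728, -0.2874000072479248], [0.6869999766349792, -0.24699999392032623], [0.5149999856948853, -0.15230000019073486]]
scene cradle 1618 ((0.5491797924041748, 0.275728702545166), (0.15131133794784546, 0.31685569882392883), 10.272584915161133) 0.019368567406671477
[[0.4465000033378601, 0.4180999994277954], [0.503000020980835, 0.1062999963760376], [0.6518999934196472, 0.13330000638961792], [0.5953999757766724, 0.44510000944137573]]
hi 495 0.12730880077162565 [0.55902173 0.11699849 0.11515071]
[0.6106 0.3211 0.018 ]
[0.6431 0.1391 0.018 ]
[0.4959 0.1112 0.018 ]
[ 0.6323 -0.2219  0.035 ]
[ 0.6107 -0.2601  0.035 ]
[ 0.5199 -0.1617  0.035 ]
[ 0.5021 -0.2042  0.035 ]
stopTR [0.6097 0.1398 0.0202]
jar [ 0.5557 -0.0143  0.1215]
jar [ 0.573  -0.0065  0.1221]
```

```bash
cat >> h.py <<'E'
from scipy.optimize import least_squares
from scipy.spatial.transform import Rotation as R
def cloud(d,u0,u1,v0,v1):
    vv,uu=np.mgrid[v0:v1,u0:u1];K=d['K'];k=float(d['k1'])
    a=(np.stack([uu.ravel(),vv.ravel()],1)-K[:2,2])/[K[0,0],K[1,1]];s=a.copy()
    for _ in range(20): s=a/(1+k*(s**2).sum(1,keepdims=True))
    z=d['range_z'][v0:v1,u0:u1].ravel()
    T=np.linalg.inv(d['view']);return (np.c_[s*z[:,None],z]@T[:3,:3].T+T[:3,3])[z>0]
def sdf(P,c,h,Rm=np.eye(3)):
    q=np.abs((P-c)@Rm)-h
    return np.linalg.norm(np.maximum(q,0),axis=1)+np.minimum(q.max(1),0)
Rr=R.from_euler('x',14,degrees=True).as_matrix();ro=np.array([0,0,.075])
def cyl(P,x0,x1,r):
    q=np.c_[np.hypot(P[:,1]-.0274,P[:,2]-.1097)-r,np.abs(P[:,0]-(x0+x1)/2)-(x1-x0)/2]
    return np.linalg.norm(np.maximum(q,0),axis=1)+np.minimum(q.max(1),0)
def cradle(P,t=0):
    return np.min([sdf(P,[0,0,.009],[.075,.095,.009]),sdf(P,[-.019,.027,.071],[.014,.014,.053]),
     sdf(P,ro+Rr@[0,-.005,-.007],[.012,.076,.007],Rr),sdf(P,ro+Rr@[0,-.077,0],[.02,.004,.014],Rr),
     cyl(P,-.077-t,-.047-t,.015),cyl(P,-.085-t,-.077-t,.02),cyl(P,-.05-t,.015-t,.006)],axis=0)
def carf(P):
    return np.max([sdf(P,[0,-.0075,.016],[.022,.0625,.016]),-sdf(P,[0,.035,.03],[.03,.012,.012])],axis=0)
def fit(P,f,p0):
    g=lambda p:np.r_[f(((P-[p[0],p[1],p[3]])@R.from_euler('z',p[2],degrees=True).as_matrix()))]
    return least_squares(g,p0,loss='cauchy',f_scale=.002,x_scale=[.01,.01,5,.005])
E
python3 - <<'E'
from h import *
C=[];D=[]
for n,car,cr in (('top',(365,420,205,268),(185,280,195,280)),('scene',(262,318,292,358),(335,415,178,265))):
    d=load(n)
    P=cloud(d,*cr);P=P[(P[:,2]>.008)&(P[:,2]<.135)&(np.hypot(P[:,0]-.555,P[:,1]-.217)<.14)];C.append(P)
    r=fit(P,cradle,[.555,.217,10.3,0]);print(n,'cradle',r.x.round(4),np.median(np.abs(r.fun)))
    P=cloud(d,*car);P=P[(P[:,2]>.01)&(np.hypot(P[:,0]-.562,P[:,1]+.207)<.08)];D.append(P)
    r=fit(P,carf,[.562,-.207,61.5,.003]);print(n,'car',r.x.round(4),np.median(np.abs(r.fun)))
r=fit(np.vstack(C),cradle,[.555,.217,10.3,0]);print(r.x.round(4))
c=r.x;r=fit(np.vstack(D),carf,[.562,-.207,61.5,.003]);print(r.x.round(4))
Rz=R.from_euler('z',c[2],degrees=True).as_matrix()
for n,p in (('knob',[-.062,.0274,.1097]),('rest',ro)): print(n,(Rz@p+[c[0],c[1],0]).round(4))
E
```

```text
top cradle [ 5.62300e-01  2.20200e-01  1.11384e+01 -5.00000e-04] 0.002146653330854703
top car [ 5.60000e-01 -2.06200e-01  6.25696e+01  2.60000e-03] 0.0016867079374284274
scene cradle [5.66800e-01 2.20800e-01 1.19192e+01 1.70000e-03] 0.001816503767187731
scene car [ 5.63800e-01 -2.05400e-01  6.12646e+01  4.30000e-03] 0.0008509661966293776
[5.63500e-01 2.20400e-01 1.14451e+01 6.00000e-04]
[ 5.63300e-01 -2.05500e-01  6.13688e+01  3.70000e-03]
knob [0.4973 0.235  0.1097]
rest [0.5635 0.2204 0.075 ]
```

```bash
cat >> h.py <<'E'
def draw(d,box,f,c,segs):
    u0,u1,v0,v1=box;im=cv2.resize(d['img'][v0:v1,u0:u1],None,fx=f,fy=f,interpolation=cv2.INTER_CUBIC)
    Rz=R.from_euler('z',c[2],degrees=True).as_matrix();o=np.array([c[0],c[1],c[3]])
    for a,b,col in segs:
        q=[tuple(int(round(x)) for x in ((px(d,Rz@np.array(p)+o)-[u0,v0]+.5)*f)) for p in (a,b)]
        cv2.line(im,q[0],q[1],col,1)
    return im
def rect(c,hx,hy,col,M=np.eye(3),o=(0,0,0)):
    k=[M@np.array([c[0]+i*hx,c[1]+j*hy,c[2]])+o for i,j in ((1,1),(1,-1),(-1,-1),(-1,1))]
    return [(k[i],k[(i+1)%4],col) for i in range(4)]
CR=rect([0,0,.018],.075,.095,(0,0,255))+rect([-.019,.027,.124],.014,.014,(255,0,0))+rect([0,-.005,0],.012,.076,(0,255,0),Rr,ro)
CR+=[([-.085,.0274,.1097],[.015,.0274,.1097],(255,0,255))]
CA=rect([0,-.0075,.032],.022,.0625,(0,0,255))+rect([0,.035,.018],.022,.012,(255,0,0))
E
python3 - <<'E'
from h import *
t=load('top');s=load('scene')
a=[draw(t,(185,285,200,275),4,c,CR) for c in ([.554,.2185,10.3,0],)]+[draw(t,(345,445,200,275),4,[.5619,-.207,61.5,.003],CA)]
b=[draw(s,(330,430,185,260),4,c,CR) for c in ([.56,.219,10.3,0],)]+[draw(s,(245,345,285,360),4,[.5619,-.207,61.5,.003],CA)]
cv2.imwrite('pics/ov.png',np.vstack([np.hstack(a),np.hstack(b)]))
E
```

```text
(no output)
```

View pics/ov.png

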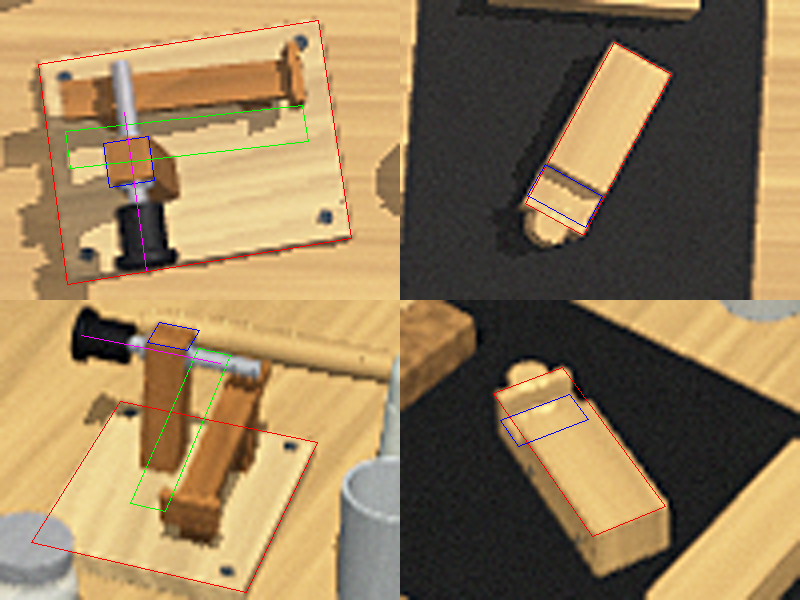

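The rail is offset in +x from the cradle's origin. I'll fit that offset as a free parameter.

```bash
python3 - <<'E'
from h import *
import h
def f(P,o): 
    h.ro=np.array([o,0,.075]); return cradle(P)
C=[]
def go(P,n):
    g=lambda p:(setattr(h,'ro',np.array([p[4],0,.075])),cradle((P-[p[0],p[1],p[3]])@R.from_euler('z',p[2],degrees=True).as_matrix()))[1]
    h.cyl=lambda P,*a:np.full(len(P),1.) 
    r=least_squares(g,[.557,.2185,10.3,0,.026],loss='cauchy',f_scale=.002,x_scale=[.01,.01,5,.005,.01]);print(n,r.x.round(4),np.median(np.abs(r.fun)));return r.x
def tip(P):pass
for n,cr in (('top',(185,280,195,280)),('scene',(335,415,178,265))):
    d=load(n);P=cloud(d,*cr);P=P[(P[:,2]>.008)&(P[:,2]<.135)&(np.hypot(P[:,0]-.555,P[:,1]-.217)<.14)];C.append(P);go(P,n)
c=go(np.vstack(C),'both');h.ro=np.array([c[4],0,.075])
Rz=R.from_euler('z',c[2],degrees=True).as_matrix()
for n,p in (('knob',[-.062,.0274,.1097]),('rest',h.ro)): print(n,(Rz@p+[c[0],c[1],0]).round(4))
t=load('top');s=load('scene')
S=rect([0,0,.018],.075,.095,(0,0,255))+rect([-.019,.027,.124],.014,.014,(255,0,0))+rect([0,-.005,0],.012,.076,(0,255,0),Rr,h.ro)+[([-.085,.0274,.1097],[c[4]+.015,.0274,.1097],(255,0,255))]
c[3]=0
cv2.imwrite('pics/ov2.png',np.hstack([draw(t,(185,285,200,275),4,c,S),draw(s,(330,430,185,260),4,c,S)]))
E
```

```text
top [ 5.5540e-01  2.1840e-01  9.9341e+00 -5.0000e-04  3.0300e-02] 0.0017977276103639077
scene [5.583e-01 2.192e-01 9.849e+00 1.700e-03 3.010e-02] 0.0013382302242110618
both [5.5720e-01 2.1900e-01 9.7758e+00 5.0000e-04 2.9700e-02] 0.001792578238309861
knob [0.4914 0.2354 0.1097]
rest [0.5865 0.224  0.075 ]
```

View pics/ov2.png

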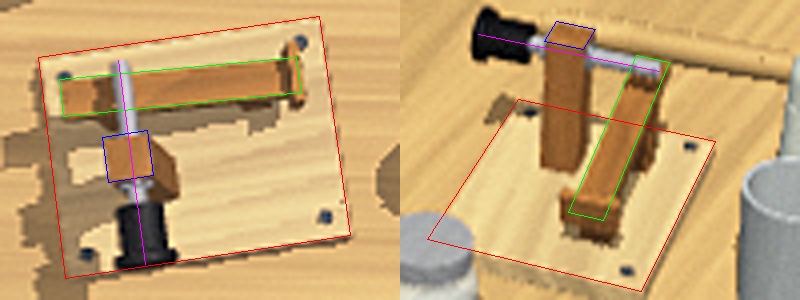

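Request:
move_arm(motion=[[0.0146,-0.0218,-0.002,0,0,2.38,-1],[0.0146,-0.0218,-0.002,0,0,2.38,-1],[0.0146,-0.0218,-0.002,0,0,2.38,-1],[0.0146,-0.0218,-0.002,0,0,2.38,-1],[0.0146,-0.0218,-0.002,0,0,2.38,-1],[0.0146,-0.0218,-0.002,0,0,2.38,-1],[0.0146,-0.0218,-0.002,0,0,2.38,-1],[0.0146,-0.0218,-0.002,0,0,2.38,-1],[0.0146,-0.0218,-0.002,0,0,2.38,-1],[0.0146,-0.0218,-0.002,0,0,2.38,-1],[0.0146,-0.0218,-0.002,0,0,2.38,-1],[0.0146,-0.0218,-0.002,0,0,2.38,-1],[0.0146,-0.0218,-0.002,0,0,2.38,-1],[0.0146,-0.0218,-0.002,0,0,2.38,-1],[0.0146,-0.0218,-0.002,0,0,2.38,-1],[0,0,0,0,0,0,-1],[0,0,0,0,0,0,-1]], newtons=40)

```text
clock: 1.8
position: [0.4911, 0.2353, 0.2149]
tool_rot: [3.141, -0.001, -2.971]
ft_force: [0.1, -0.0, 0.1]
grip_width: 0.0855
grip_force: 0.0
```

Request:
move_arm(motion=[[0,0,-0.016,0,0,0,-1],[0,0,-0.016,0,0,0,-1],[0,0,-0.016,0,0,0,-1],[0,0,-0.016,0,0,0,-1],[0,0,-0.016,0,0,0,-1],[0,0,-0.016,0,0,0,-1],[0,0,-0.014,0,0,0,-1],[0,0,0,0,0,0,-1],[0,0,0,0,0,0,-1]])

```text
clock: 2.7
position: [0.491, 0.236, 0.1053]
tool_rot: [3.142, -0.001, -2.969]
ft_force: [-0.1, -0.1, -0.5]
grip_width: 0.0855
grip_force: 0.0
```

```bash
python3 - <<'E'
from h import *
s=grab('scene');t=grab('top')
a=cv2.resize(s['img'][165:240,320:420],(400,300),interpolation=cv2.INTER_CUBIC)
b=cv2.resize(t['img'][205:280,180:280],(400,300),interpolation=cv2.INTER_CUBIC)
cv2.imwrite('pics/k1.png',np.hstack([a,b]))
E
```

```text
(no output)
```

View pics/k1.png

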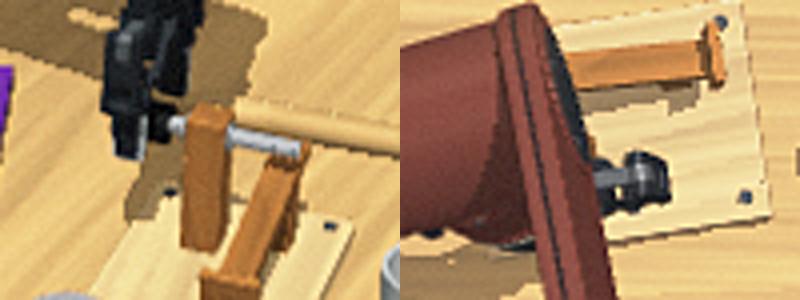

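The near finger straddles the knob at scene crop (130,130), in line with the waist. Next I close and check the width.

Request:
move_arm(motion=[[0,0,0,0,0,0,1],[0,0,0,0,0,0,1],[0,0,0,0,0,0,1],[0,0,0,0,0,0,1],[0,0,0,0,0,0,1],[0,0,0,0,0,0,1],[0,0,0,0,0,0,1]], newtons=40)

```text
clock: 3.5
position: [0.4916, 0.2348, 0.1058]
tool_rot: [-3.14, 0.0, -2.969]
ft_force: [-1.3, -5.7, 5.4]
grip_width: 0.029
grip_force: 39.6
```

Request:
move_arm(motion=[[-0.0039,-0.0006,0,0,0,0,1],[-0.0039,-0.0006,0,0,0,0,1],[-0.0039,-0.0006,0,0,0,0,1],[-0.0039,-0.0007,0,0,0,0,1],[-0.0039,-0.0007,0,0,0,0,1],[-0.0039,-0.0007,0,0,0,0,1],[-0.0039,-0.0007,0,0,0,0,1],[-0.0039,-0.0007,0,0,0,0,1],[-0.0039,-0.0007,0,0,0,0,1],[-0.0039,-0.0007,0,0,0,0,1],[-0.0039,-0.0007,0,0,0,0,1],[-0.0039,-0.0007,0,0,0,0,1],[0,0,0,0,0,0,1],[0,0,0,0,0,0,1],[0,0,0,0,0,0,1]])

```text
clock: 5.0
position: [0.4472, 0.227, 0.1059]
tool_rot: [-3.14, 0.006, -2.969]
ft_force: [9.7, -3.8, -4.4]
grip_width: 0.029
grip_force: 41.2
```

Request:
move_arm(motion=[[0,0,0,0,0,0,-1],[0,0,0,0,0,0,-1],[0,0,0,0,0,0,-1],[0,0,0,0,0,0,-1],[0,0,0,0,0,0,-1],[0,0,0,0,0,0,-1],[0,0,0.02,0,0,0,-1],[0,0,0.02,0,0,0,-1],[0,0,0.025,0,0,0,-1],[0,0,0.025,0,0,0,-1],[0,0,0.024,0,0,0,-1],[0,0,0,0,0,0,-1]])

```text
clock: 6.2
position: [0.4467, 0.2282, 0.2233]
tool_rot: [3.141, 0.007, -2.969]
ft_force: [-0.2, 1.4, 0.3]
grip_width: 0.0851
grip_force: 0.0
```

Request:
move_arm(motion=[[0.0074,-0.0246,0,0,0,-2.13,-1],[0.0074,-0.0246,0,0,0,-2.13,-1],[0.0074,-0.0246,0,0,0,-2.13,-1],[0.0074,-0.0246,0,0,0,-2.13,-1],[0.0074,-0.0246,0,0,0,-2.13,-1],[0.0074,-0.0246,0,0,0,-2.13,-1],[0.0074,-0.0246,0,0,0,-2.13,-1],[0.0074,-0.0246,0,0,0,-2.13,-1],[0.0074,-0.0246,0,0,0,-2.13,-1],[0.0074,-0.0246,0,0,0,-2.13,-1],[0.0074,-0.0246,0,0,0,-2.13,-1],[0.0074,-0.0246,0,0,0,-2.13,-1],[0.0074,-0.0246,0,0,0,-2.13,-1],[0.0074,-0.0246,0,0,0,-2.13,-1],[0.0074,-0.0246,0,0,0,-2.13,-1],[0.0074,-0.0246,0,0,0,-2.13,-1],[0.0074,-0.0246,0,0,0,-2.13,-1],[0.0074,-0.0246,0,0,0,-2.13,-1],[0,0,0,0,0,0,-1],[0,0,0,0,0,0,-1]])

```text
clock: 8.2
position: [0.5771, -0.2153, 0.2178]
tool_rot: [3.141, -0.002, 2.644]
ft_force: [-0.5, 0.6, 1.1]
grip_width: 0.0851
grip_force: 0.0
```

```bash
python3 - <<'E'
from h import *
s=grab('scene');t=grab('top');S=telemetry.sense();print(S['position'],S['tool_rot'],S['joint_positions'])
a=cv2.resize(s['img'][165:240,320:420],(400,300),interpolation=cv2.INTER_CUBIC)
b=cv2.resize(t['img'][200:275,180:280],(400,300),interpolation=cv2.INTER_CUBIC)
cv2.imwrite('pics/k2.png',np.hstack([a,b]))
c=[.5565,.2188,9.9]
Rz=R.from_euler('z',c[2],degrees=True).as_matrix()
for n,d,bx in(('top',t,(185,280,195,280)),('scene',s,(325,415,170,265))):
    P=(cloud(d,*bx)-[c[0],c[1],0])@Rz;P=P[(P[:,2]>.112)&(np.abs(P[:,1]-.027)<.025)&(P[:,0]<-.045)&(P[:,0]>-.2)]
    print(n,len(P),np.percentile(P[:,0],[2,50,98]).round(3),np.median(P[:,1]),P[:,2].max())
E
```

```text
[ 0.57721814 -0.21433975  0.21840821] [ 3.14126945e+00 -1.62129914e-03  2.64563943e+00] [-4.83733766e-01  2.18995532e-01  1.57926650e+00  3.51923550e-04
  1.34494786e+00 -1.55865569e+00]
top 198 [-0.12  -0.1   -0.047] 0.02554687348307772 0.1286953783208955
scene 172 [-0.126 -0.1   -0.047] 0.020299351498780392 0.13075692315494458
```

View pics/k2.png

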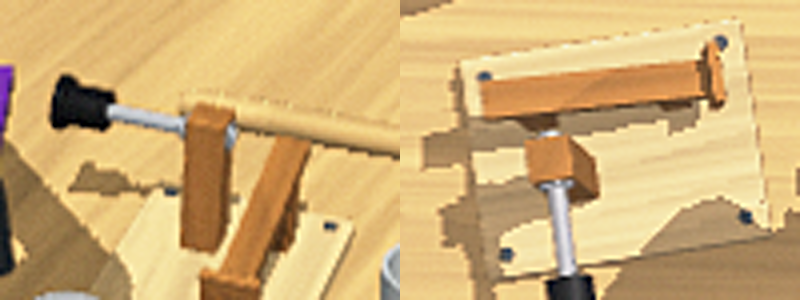

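The knob is fully out, with the bolt retracted into the tower. Next I lower over the car.

Request:
move_arm(motion=[[0.0024,-0.0015,-0.02,0,0,0,-1],[0,0,-0.02,0,0,0,-1],[0,0,-0.02,0,0,0,-1],[0,0,-0.02,0,0,0,-1],[0,0,-0.02,0,0,0,-1],[0,0,-0.02,0,0,0,-1],[0,0,-0.02,0,0,0,-1],[0,0,-0.02,0,0,0,-1],[0,0,-0.015,0,0,0,-1],[0,0,-0.012,0,0,0,-1],[0,0,-0.01,0,0,0,-1],[0,0,0,0,0,0,-1],[0,0,0,0,0,0,-1]])

```text
clock: 9.6
position: [0.5804, -0.2169, 0.0227]
tool_rot: [3.142, 0.0, 2.645]
ft_force: [0.7, -0.1, -0.1]
grip_width: 0.0851
grip_force: 0.0
```

Request:
move_arm(motion=[[0,0,-0.001,0,0,0,1],[0,0,0,0,0,0,1],[0,0,0,0,0,0,1],[0,0,0,0,0,0,1],[0,0,0,0,0,0,1],[0,0,0,0,0,0,1],[0,0,0,0,0,0,1]], newtons=40)

```text
clock: 10.3
position: [0.5806, -0.2172, 0.0221]
tool_rot: [-3.142, 0.001, 2.645]
ft_force: [-0.1, 0.7, 5.2]
grip_width: 0.0433
grip_force: 42.9
```

Request:
move_arm(motion=[[0,0,0.01,0,0,0,1],[0,0,0.02,0,0,0,1],[0,0,0.02,0,0,0,1],[0,0,0.02,0,0,0,1],[0,0,0.02,0,0,0,1],[0,0,0.02,0,0,0,1],[0,0,0.02,0,0,0,1],[0,0,0.02,0,0,0,1],[0,0,0.02,0,0,0,1],[0,0,0.02,0,0,0,1],[0,0,0.02,0,0,0,1],[0,0,0.01,0,0,0,1],[0,0,0,0,0,0,1]])

```text
clock: 11.6
position: [0.5807, -0.2171, 0.243]
tool_rot: [3.142, 0.003, 2.645]
ft_force: [-0.1, 0.3, -1.3]
grip_width: 0.0432
grip_force: 42.2
```

Request:
move_arm(motion=[[0.0005,0.0231,0,0,0,-2.87,1],[0.0005,0.0231,0,0,0,-2.87,1],[0.0005,0.0231,0,0,0,-2.87,1],[0.0005,0.0231,0,0,0,-2.87,1],[0.0005,0.0231,0,0,0,-2.87,1],[0.0005,0.0231,0,0,0,-2.87,1],[0.0005,0.0231,0,0,0,-2.87,1],[0.0005,0.0231,0,0,0,-2.87,1],[0.0005,0.0231,0,0,0,-2.87,1],[0.0005,0.0231,0,0,0,-2.87,1],[0.0005,0.0231,0,0,0,-2.87,1],[0.0005,0.0231,0,0,0,-2.87,1],[0.0005,0.0231,0,0,0,-2.87,1],[0.0005,0.0231,0,0,0,-2.87,1],[0.0005,0.0231,0,0,0,-2.87,1],[0.0005,0.0231,0,0,0,-2.87,1],[0.0005,0.0231,0,0,0,-2.87,1],[0.0005,0.0231,0,0,0,-2.81,1],[0,0,0,0,0,0,1],[0,0,0,0,0,0,1]])

```text
clock: 13.6
position: [0.5882, 0.199, 0.2396]
tool_rot: [-3.139, 0.0, 1.746]
ft_force: [-0.0, 0.2, -1.6]
grip_width: 0.0431
grip_force: 42.1
```

Request:
move_arm(motion=[[0.001,0,-0.01,3.448,0.602,0,1],[0.001,0,-0.015,3.448,0.602,0,1],[0,0,-0.02,3.448,0.602,0,1],[0,0,-0.02,3.448,0.602,0,1],[0,0,0,0,0,0,1],[0,0,0,0,0,0,1],[0,0,0,0,0,0,1]])

```text
clock: 14.3
position: [0.5919, 0.1989, 0.1777]
tool_rot: [3.139, -0.243, 1.745]
ft_force: [0.1, -0.5, -1.5]
grip_width: 0.0431
grip_force: 42.2
```

```bash
python3 - <<'E'
from h import *
s=grab('scene');t=grab('top');S=telemetry.sense();print(S['position'],S['tool_rot'])
p=S['position'];Rt=R.from_euler('xyz',S['tool_rot']).as_matrix()
# nominal car pose from the grasp
cz=-Rt[:,2];cy=Rt[:,0];cx=np.cross(cy,cz);Rc=np.c_[cx,cy,cz]
print('cy',cy.round(3),'cz',cz.round(3))
P=cloud(s,300,440,150,270);Q=(P-p)@Rc
m=(np.abs(Q[:,0])<.035)&(Q[:,1]>-.07)&(Q[:,1]<.11)&(Q[:,2]>-.03)&(Q[:,2]<.025);m&=~((np.abs(Q[:,1])<.02))
Q=Q[m]+[0,-.0216,.019]
def g(q): return carf((Q-[q[0],q[1],q[2]])@R.from_euler('xyz',q[3:],degrees=True).as_matrix())
r=least_squares(g,[0,0,0,0,0,0],loss='cauchy',f_scale=.002,x_scale=[.01,.01,.01,5,5,5]);print(len(Q),r.x.round(4),np.median(np.abs(r.fun)))
def dr(d,bx,f):
    u0,u1,v0,v1=bx;im=cv2.resize(d['img'][v0:v1,u0:u1],None,fx=f,fy=f,interpolation=cv2.INTER_CUBIC)
    rw=np.array([.586,.224,.075]);Rw=R.from_euler('z',9.9,degrees=True).as_matrix()@Rr
    L=[(p+Rc@(np.array(a)-[0,-.0216,.019]),p+Rc@(np.array(b)-[0,-.0216,.019]),c) for a,b,c in CA]
    L+=[(rw+Rw@a,rw+Rw@b,c) for a,b,c in rect([0,-.005,0],.012,.076,(0,255,0))]
    for a,b,c in L: 
        q=[tuple(int(round(x)) for x in ((px(d,k)-[u0,v0]+.5)*f)) for k in (a,b)];cv2.line(im,*q,c,1)
    return im
cv2.imwrite('pics/h1.png',np.hstack([dr(s,(330,430,150,250),4),dr(t,(180,280,180,280),4)]))
E
```

```text
[0.59189655 0.19939309 0.1780011 ] [ 3.13868505 -0.24341201  1.74567907]
cy [-0.169  0.956  0.241] cz [ 0.039 -0.238  0.971]
396 [ 1.800e-03 -2.000e-04  8.000e-04 -2.665e-01 -7.534e-01 -2.016e-01] 0.0010518940372316564
```

View pics/h1.png

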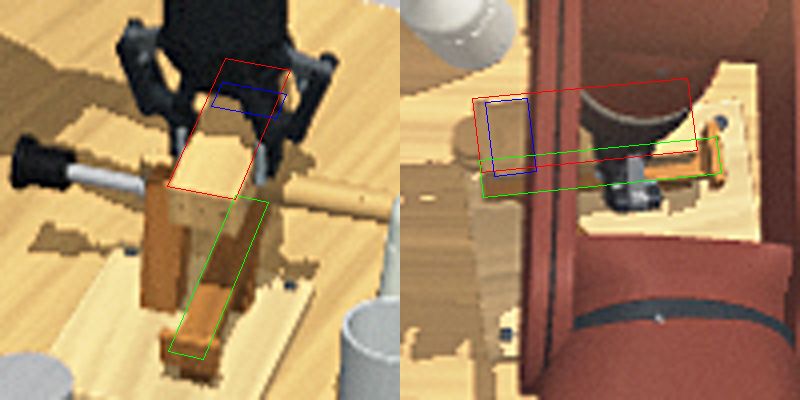

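Request:
move_arm(motion=[[-0.002,0.0026,-0.013,0,0,0,1],[0,0,-0.013,0,0,0,1],[0,0,-0.013,0,0,0,1],[0,0,-0.013,0,0,0,1],[0,0,-0.012,0,0,0,1],[0,0,-0.008,0,0,0,1],[0,0,-0.005,0,0,0,1],[0,0,-0.004,0,0,0,1],[0,0,-0.003,0,0,0,1],[0,0,0,0,0,0,1],[0,0,0,0,0,0,1]])

```text
clock: 15.5
position: [0.5894, 0.2016, 0.0928]
tool_rot: [3.141, -0.244, 1.744]
ft_force: [-0.7, -0.2, -0.3]
grip_width: 0.0435
grip_force: 42.2
```

Now I creep down until contact.

Request:
move_arm(motion=[[0,0,-0.001,0,0,0,1],[0,0,-0.001,0,0,0,1],[0,0,-0.001,0,0,0,1],[0,0,0,0,0,0,1],[0,0,0,0,0,0,1]])

```text
clock: 16.0
position: [0.5891, 0.2016, 0.0893]
tool_rot: [3.142, -0.244, 1.744]
ft_force: [0.9, -0.6, -1.6]
grip_width: 0.043
grip_force: 42.2
```

Request:
move_arm(motion=[[0,0,-0.001,0,0,0,1],[0,0,0,0,0,0,1],[0,0,-0.001,0,0,0,1],[0,0,0,0,0,0,1]])

```text
clock: 16.4
position: [0.5893, 0.2016, 0.0891]
tool_rot: [3.141, -0.245, 1.745]
ft_force: [-6.6, -2.2, 10.6]
grip_width: 0.0433
grip_force: 43.7
```

Request:
move_arm(motion=[[0,0,0.0005,0,0,0,0.2],[0,0,0,0,0,0,-0.05],[0,0,0,0,0,0,-0.2],[0,0,0,0,0,0,-0.4],[0,0,0,0,0,0,-0.5],[0,0,0,0,0,0,-0.5],[0,0,0,0,0,0,-0.5],[0,0,0,0,0,0,-0.5]])

```text
clock: 17.2
position: [0.5891, 0.2016, 0.0877]
tool_rot: [3.142, -0.244, 1.744]
ft_force: [-0.2, -0.1, 0.7]
grip_width: 0.0641
grip_force: 0.0
```

```bash
cat > chk.py <<'E'
from h import *
import sys
s=grab('scene');Rw=R.from_euler('z',9.9,degrees=True).as_matrix()@Rr;rw=np.array([.5875,.2245,.0762])
Q=(cloud(s,330,430,150,260)-rw)@Rw
m=(np.abs(Q[:,0])<.03)&(Q[:,1]>-.085)&(Q[:,1]<.08)&(Q[:,2]>.004)&(Q[:,2]<.042)&~((Q[:,1]<-.067)&(Q[:,2]<.018))
if len(sys.argv)>2: m&=~(np.abs(Q[:,1]+.022)<.02)
Q=Q[m]
def g(q): return carf((Q-q[:3])@R.from_euler('xyz',q[3:],degrees=True).as_matrix())
r=least_squares(g,[0,0,0,0,0,0],loss='cauchy',f_scale=.002,x_scale=[.01,.01,.01,5,5,5]);print(len(Q),r.x.round(4),np.median(np.abs(r.fun)))
im=cv2.resize(s['img'][160:260,320:440],None,fx=5,fy=5,interpolation=cv2.INTER_CUBIC);cv2.imwrite(f'pics/{sys.argv[1]}.png',im)
print(telemetry.sense()['ft_force'])
E
python3 chk.py r1 x
```

```text
288 [-1.000e-04  3.300e-03  4.000e-04 -3.445e-01 -5.604e-01 -1.064e-01] 0.0009641143581459542
[-0.29325549  0.01812651  0.19940306]
```

View pics/r1.png

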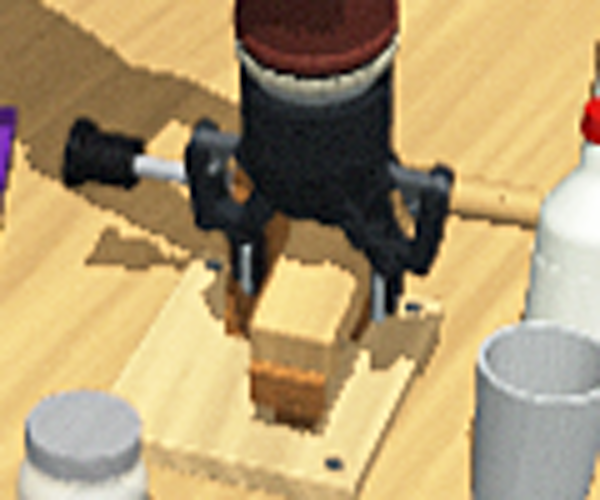

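The car is seated and released: fit x 0, y +3, z 0 mm, flat. Now I retract and go back to the knob.

Request:
move_arm(motion=[[0.0004,-0.0024,0.0097,0,0,0,-0.5],[0.0004,-0.0024,0.0097,0,0,0,-0.5],[0.0008,-0.0048,0.0194,0,0,0,-0.5],[0.0008,-0.0048,0.0194,0,0,0,-0.5],[0.0008,-0.0048,0.0194,0,0,0,-0.5],[0.0008,-0.0048,0.0194,0,0,0,-0.5],[0.0008,-0.0048,0.0194,0,0,0,-0.5],[0,0,0.005,-3.448,-0.602,0,-1],[0,0,0.005,-3.448,-0.602,0,-1],[0,0,0.005,-3.448,-0.602,0,-1],[0,0,0.005,-3.448,-0.602,0,-1],[0,0,0,0,0,0,-1]])

```text
clock: 18.45
position: [0.5945, 0.1741, 0.2266]
tool_rot: [3.138, 0.001, 1.746]
ft_force: [-1.5, 0.0, 0.1]
grip_width: 0.0851
grip_force: 0.0
```

Request:
move_arm(motion=[[-0.0082,0.003,0,0,0,5,-1],[-0.0082,0.003,0,0,0,5,-1],[-0.0082,0.003,0,0,0,5,-1],[-0.0082,0.003,0,0,0,5,-1],[-0.0082,0.003,0,0,0,5,-1],[-0.0082,0.003,0,0,0,5,-1],[-0.0082,0.003,0,0,0,5,-1],[-0.0082,0.003,0,0,0,5,-1],[-0.0082,0.003,0,0,0,5,-1],[-0.0082,0.003,0,0,0,5,-1],[-0.0082,0.003,0,0,0,5,-1],[-0.0082,0.003,0,0,0,5,-1],[-0.0082,0.003,0,0,0,5,-1],[-0.0082,0.003,0,0,0,5,-1],[-0.0082,0.003,0,0,0,5,-1],[-0.0082,0.003,0,0,0,5,-1],[-0.0082,0.003,0,0,0,5,-1],[-0.0082,0.003,0,0,0,5,-1],[0,0,0,0,0,0,-1],[0,0,0,0,0,0,-1]])

```text
clock: 20.45
position: [0.4466, 0.2265, 0.2246]
tool_rot: [3.141, 0.001, -2.971]
ft_force: [-0.2, -0.4, 0.2]
grip_width: 0.0854
grip_force: 0.0
```

Request:
move_arm(motion=[[0,0,-0.02,0,0,0,-1],[0,0,-0.02,0,0,0,-1],[0,0,-0.02,0,0,0,-1],[0,0,-0.02,0,0,0,-1],[0,0,-0.02,0,0,0,-1],[0,0,-0.019,0,0,0,-1],[0,0,0,0,0,0,-1],[0,0,0,0,0,0,1],[0,0,0,0,0,0,1],[0,0,0,0,0,0,1],[0,0,0,0,0,0,1],[0,0,0,0,0,0,1],[0,0,0,0,0,0,1],[0,0,0,0,0,0,1]], newtons=40)

```text
clock: 21.85
position: [0.447, 0.2269, 0.1064]
tool_rot: [-3.142, 0.002, -2.968]
ft_force: [-1.9, -1.8, 6.1]
grip_width: 0.0286
grip_force: 39.2
```

Request:
move_arm(motion=[[0.0039,0.0006,0,0,0,0,1],[0.0039,0.0007,0,0,0,0,1],[0.0039,0.0007,0,0,0,0,1],[0.0039,0.0007,0,0,0,0,1],[0,0,0,0,0,0,1],[0,0,0,0,0,0,1]])

```text
clock: 22.45
position: [0.4628, 0.2296, 0.1064]
tool_rot: [-3.142, 0.002, -2.968]
ft_force: [-0.4, -0.4, 5.4]
grip_width: 0.0288
grip_force: 39.6
```

Request:
move_arm(motion=[[0.0039,0.0007,0,0,0,0,1],[0.0039,0.0007,0,0,0,0,1],[0.0039,0.0007,0,0,0,0,1],[0.0039,0.0007,0,0,0,0,1],[0.0039,0.0007,0,0,0,0,1],[0.0039,0.0007,0,0,0,0,1],[0.0039,0.0007,0,0,0,0,1],[0.003,0.0005,0,0,0,0,1],[0,0,0,0,0,0,1],[0,0,0,0,0,0,1]])

```text
clock: 23.45
position: [0.4915, 0.2347, 0.1063]
tool_rot: [-3.141, -0.002, -2.968]
ft_force: [-6.6, -3.5, 13.0]
grip_width: 0.0289
grip_force: 40.4
```

Knob home: TCP is back at x 0.4915 with an end-stop force. I release and rise.

Request:
move_arm(motion=[[0,0,0,0,0,0,-1],[0,0,0,0,0,0,-1],[0,0,0,0,0,0,-1],[0,0,0,0,0,0,-1],[0,0,0,0,0,0,-1],[0,0,0,0,0,0,-1],[0,0,0.02,0,0,0,-1],[0,0,0.02,0,0,0,-1],[0,0,0.025,0,0,0,-1],[0,0,0.025,0,0,0,-1],[-0.01,0,0.025,0,0,0,-1],[-0.02,0,0.02,0,0,0,-1],[-0.02,0,0,0,0,0,-1],[0,0,0,0,0,0,-1],[0,0,0,0,0,0,-1]])

```text
clock: 24.95
position: [0.4423, 0.2349, 0.2402]
tool_rot: [-3.142, 0.001, -2.968]
ft_force: [1.0, 0.8, -0.6]
grip_width: 0.0852
grip_force: 0.0
```

```bash
python3 chk.py f1
```

```text
789 [-0.000e+00  4.100e-03  5.000e-04 -4.972e-01 -8.965e-01 -1.515e-01] 0.0013165133563059483
[-0.43540249  0.01036088  1.06289808]
```

View pics/f1.png

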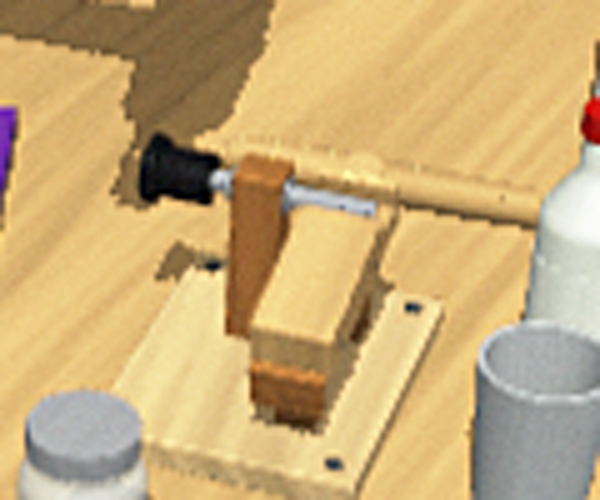

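The bolt lies across the cockpit notch at (330,200), the knob is home, and the car is flat on the rail.

```bash
python3 -c "
from cell import close_job
print(close_job())"
```

```text
the job is handed in; nothing more can be done
None
```

The car body is locked in the cradle and the job is handed in: nose uphill, about 4 mm uphill of centre, flat on the rail, with the bolt through the cockpit notch and the knob home; the verdict was not shown.

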